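# Wind the desk clock into the green

### The job

Wind the desk clock: turn its brass butterfly key clockwise, a part turn at a time, until the small black pointer on the wind indicator rests in the green, and never let the pointer go into the red. Then let go of the key. Leave the brass dust cap on its deck and the red tin and glass paperweight beside it where they are.

Things in the scene. Friction and masses are not known exactly. Their poses are not given: they have to be found in the camera images.
- clock: Walnut desk clock, fixed to the desk. Origin: on the desk top under the axis of the winding key; z up. Base x -105..+125 mm, y -195..+75 mm; its flat deck is 50 mm above the desk. On the deck at y -81..-185 mm (x -75..+75) stands the dial housing with a round ivory face, top at most 120 mm above the desk. The deck around the key is open.
- winder_wings (a point): Brass butterfly key standing upright in the deck, turning about the vertical. Point: on its axis at mid-height of the wings, 81 mm above the desk; x runs along the wings and turns with them. Wings 74 mm tip to tip, 8 mm thick: two round lobes 30 mm in diameter centred 22 mm either side of the axis, 66 to 96 mm above the desk; stem below 12 mm thick.
- winder (a joint): Angle of the winding key (rad), 0 run down, growing as it turns clockwise seen from above (wings along the clock's x at 0); hard stop at 7.5. Sprung, stiffer as it is wound (about 0.11 to 0.19 N m), but its click work holds it where it is left.
- indicator (a point): Centre of the small round wind indicator, an ivory disc 74 mm in diameter with a brass rim, flush on the deck 76 mm from the key's axis along the clock's +x, with a grey, then green, then red arc near its edge. Axes as the clock's.
- pointer (a joint): Angle of the indicator's black pointer (rad), geared to the key: always half the key's angle, moving clockwise. Grey arc 0 to 2.50, green arc 2.50 to 3.05, red arc 3.05 to 3.75. At 0 it points 200 degrees counterclockwise from the clock's +x.
- dust_cap: Loose brass cap with a knob, 26 mm across, 16 mm high, on a corner of the clock's deck. Origin: centre of its underside.
- polish_tin: Round red tin with a pale lid, 56 mm across, 50 mm high, on the desk beside the clock. Origin: centre of its underside.
- paperweight: Green glass paperweight, 60 mm across, 34 mm high. Origin: centre of its underside.

How it is judged:
By the outcome, as a careful person would: the job done as asked, in the order asked, and still so for the second after the job is handed in, with the robot touching nothing.
It also fails if it takes over 51 s, if anything falls off the work surface, if the arm or the gripper's body presses on something with over 40 N, if the wrist force passes 120 N, or if a joint passes its speed limit or range.

### The arm

A 6-joint arm with a two-finger parallel gripper is mounted at the origin on the work surface. World frame = base frame: x ahead of the robot, y to its left, z up, the work surface at z = 0. Lengths are in m, angles in rad, forces in N, time in s.
With the tool pointing down it reaches from about 0.275 to 1 m from the base axis. Payload 8.4 kg.
Tool frame: the origin (TCP) lies at the very end of the fingers, on their centre line; the grasp point (between the pads) lies 19 mm behind it; z points along the fingers, y is the line along which they close (so a half turn about z gives the same grasp; the last joint's range is limited). The gripper opens to 85 mm and grips with 20 to 120 N. Pads are 22 mm wide; open, the fingers measure 114 mm over their backs; the gripper's body (76 mm by 85 mm) begins 54 mm behind the grasp point. The pads swing forward as they close: fully open they stand 13 mm farther back than shut.
Start: joints at [-1.126, 0.353, 1.633, -0, 1.155, -0.002], TCP at [0.27, -0.564, 0.231] pointing down, gripper open.
Joint ranges: [-2.63, 2.63], [-0.92, 2.1], [0.06, 2.66], [-1.3, 4.44], [0, 2.69], [-3.02, 3.02]. Speed limits (rad/s): [2.22, 2.22, 2.79, 3.14, 3.14, 3.14].

### API

Orientations are given as a unit quaternion [w, x, y, z].
In Python, from rig import bot gives the robot as it stands.
- The arm moves only by the tool play_rows, never from a script. Its argument "steps" is text: rows parted by semicolons, each of 4 numbers parted by spaces: the shift along the tool's x, y, z in m, then the turn about the tool's z in degrees. A call has 1 to 10 rows; each row is the pose to reach, as a shift and turn from the pose commanded when the call began, along the tool's axes at that moment; what a row does not reach only later rows make up. A row lasts 1/8 s, in which the tool goes at most 62.5 mm and 10.7 degrees, less where a joint would pass 70% of its speed; a pose out of reach is approached as far as the arm can. A call with a gripper value outside its range is refused whole. "hand" is the finger opening in m, from 0 to 0.0854, set as the call begins (left out, the last holds). The fingers move at their own pace and stop on an object; the grip force is fixed at half the most. Time passes only in rows, so rows that repeat a pose let the fingers close. It gives the time, the measured TCP pose, the force, the opening and the grip force at its end, in the units of the state.
- bot.observe(): the state, without advancing time (a new reading comes with each control period).
- bot.get_image(name): name is "side" or "top"; returns (picture, depth): 480x640x3 uint8, blue, green, red; 480x640 float32, m along the optical axis (not along the pixel's ray), 0 where there is no reading.
- bot.camera_params(name): a dict with "fx", "fy", "cx", "cy" (pixels), "extrinsics" (4x4, takes a point from camera to world coordinates). Camera axes: x right, y up, looking along -z (the intrinsics and any distortion apply to the point x, -y, -z); pixel columns grow to the right and rows downward; lengths in m; the calibration is good to about 2 mm. A picture is of the moment at which its call begins. camera_params takes no time and is no camera call.
- bot.finish_job(): hands the job in; it is judged then, once.
The state is a dict: "t": time; "qpos": joint angles; "qd": joint speeds; "joint_torque": joint torques, N m; "position": TCP position; "tool_rot": TCP orientation; "wrist_force": force on the tool from outside, world axes, zero at the start; "ft_torque": the same for the moment, N m; "grip_width": finger opening in m; "gripper_force": force on a finger pad.
Only numpy, scipy, OpenCV 4.12 (cv2) and the standard library are available. Lean on these libraries where they do the work, as an engineer would, in place of code of your own. Each camera call takes 0.05 s, during which the arm holds its last target. There are 200 camera calls.

## Working session

There is one attempt and no reset: what is moved stays moved. The work goes in short steps, Python scripts to look and compute and a tool call to move; the robot and the scene stay as the last step left them, time stands still between calls to the robot, and variables do not carry over. Pictures are saved under pics/ and viewed, at most 10 in all, crops included, and the job is handed in when it is done.

Besides the shell and the picture viewer there is one more tool, called after "Call:" as a command line: name --argument value ..., lists and objects as JSON in quotes. play_rows: Moves the arm, as the interface text tells. Its arguments: {"type":"object","properties":{"steps":{"type":"string"},"hand":{"type":"number"}},"required":["steps"]}

```bash
mkdir -p pics; cat > h.py <<'E'
import numpy as np,cv2
from rig import bot
def world(name,u,v,d=None,z=None):
    c=bot.camera_params(name);E=np.array(c["extrinsics"])
    r=np.array([(u-c["cx"])/c["fx"],-(v-c["cy"])/c["fy"],-1.])
    if d is None:
        w=E[:3,:3]@r; d=(z-E[2,3])/w[2]
    return E[:3,:3]@(r*d)+E[:3,3]
E
python3 - <<'E'
from h import *
for n in("top","side"):
    p,d=bot.get_image(n);cv2.imwrite(f"pics/{n}0.png",p);np.save(f"pics/{n}0.npy",d)
    print(n,{k:np.round(v,3).tolist() for k,v in bot.camera_params(n).items()})
s=bot.observe();print(s)
E
```

```text
top {'fx': 515.896, 'fy': 515.896, 'cx': 321.34, 'cy': 230.009, 'extrinsics': [[0.058, 0.975, -0.215, 0.337], [-0.998, 0.057, -0.011, 0.076], [0.002, 0.216, 0.976, 0.893], [0.0, 0.0, 0.0, 1.0]]}
side {'fx': 622.369, 'fy': 622.369, 'cx': 307.207, 'cy': 239.934, 'extrinsics': [[-0.811, 0.447, -0.377, 0.201], [-0.585, -0.601, 0.545, 0.515], [0.017, 0.662, 0.749, 0.685], [0.0, 0.0, 0.0, 1.0]]}
{'t': 0.1, 'qpos': array([-1.12640847e+00,  3.53626499e-01,  1.63408064e+00, -3.92965444e-05,
        1.15519764e+00, -2.40428060e-03]), 'qd': array([-0.00011201, -0.0006795 , -0.00115939,  0.00014525, -0.0011731 ,
       -0.00015511]), 'joint_torque': array([ 1.62780721e-04, -6.06358480e+01, -3.42817068e+01, -3.89121533e-05,
        3.96084521e-03, -2.01094377e-05]), 'position': array([ 0.26984315, -0.5632559 ,  0.23059809]), 'tool_rot': array([-6.36169128e-04,  9.75148730e-01,  2.21550274e-01, -1.61340843e-04]), 'wrist_force': array([ 0.24969973,  0.70184271, -0.37595301]), 'ft_torque': array([ 0.00138833,  0.01672316, -0.03828094]), 'gripper_force': 0.0, 'grip_width': 0.08522733728406617}
```

View pics/top0.png

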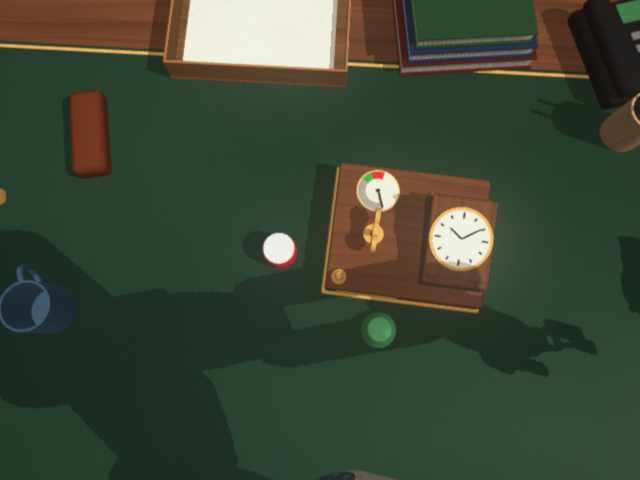

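View pics/side0.png

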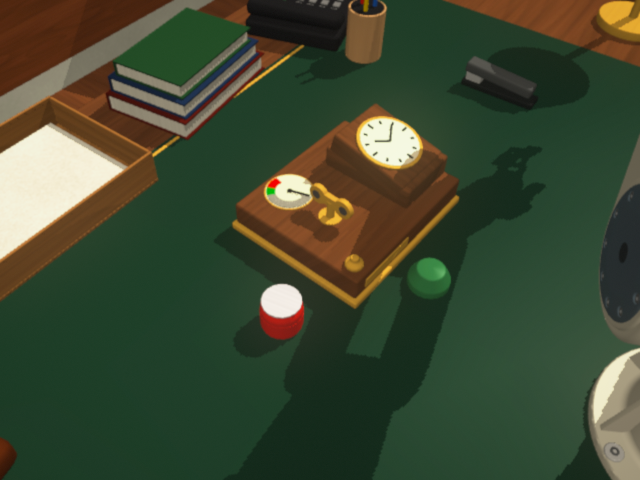

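The top view shows the clock with the indicator at about (378,190), the key at (374,232), the cap at (338,276), the tin at (280,249) and the paperweight at (379,329). Clock +x points up in the image, which is roughly world +x. The pointer is in the grey, pointing down and slightly right.

```bash
cat >> h.py <<'E'
def cloud(name,d,box):
    u0,v0,u1,v1=box;vv,uu=np.mgrid[v0:v1,u0:u1];D=d[v0:v1,u0:u1]
    c=bot.camera_params(name);E=np.array(c["extrinsics"])
    P=np.stack([(uu-c["cx"])/c["fx"]*D,-(vv-c["cy"])/c["fy"]*D,-D],-1)@E[:3,:3].T+E[:3,3]
    return P[D>0]
def rect(P):
    r=cv2.minAreaRect((P[:,:2]*1000).astype(np.float32));return r
E
python3 - <<'E'
from h import *
d=np.load("pics/top0.npy");ds=np.load("pics/side0.npy")
for n,D,b in(("top",d,(345,195,405,262)),("side",ds,(295,170,365,235))):
    P=cloud(n,D,b);K=P[(P[:,2]>.066)&(P[:,2]<.1)]
    if n=="top":K=K[K[:,1]>-.06]
    m=K[:,:2].mean(0);_,_,V=np.linalg.svd(K[:,:2]-m,full_matrices=False)
    print(n,len(K),m,rect(K),np.degrees(np.arctan2(V[0,1],V[0,0])),K[:,2].max())
P=cloud("top",d,(300,150,510,320));C=P[(P[:,2]>.045)&(P[:,2]<.055)];print("deck",rect(C),np.median(C[:,2]))
H=P[P[:,2]>.06];print("housing",rect(H[H[:,1]<-.1]),H[:,2].max())
for nm,u,v,z in(("ind",378,190,.05),("cap",338,276,.06),("tin",280,249,.05),("pw",379,329,.02),("ind_s",289,191,.05)):
    print(nm,world("side" if nm=="ind_s" else "top",u,v,z=z))
p=cv2.imread("pics/top0.png");q=cv2.imread("pics/side0.png")
a=cv2.resize(p[160:260,335:415],(480,600),interpolation=2);b=cv2.resize(q[160:260,255:308],(318,600),interpolation=2)
cv2.imwrite("pics/c0.png",np.hstack([a,b]))
E
```

```text
top 268 [ 0.51849345 -0.00058386] ((519.9437866210938, -1.0547313690185547), (11.301942825317383, 72.36846923828125), 87.4676284790039) 174.0959793652525 0.09770413265532463
side 789 [ 0.51826931 -0.00608978] ((514.073974609375, -39.91920852661133), (89.5298080444336, 74.34906768798828), 81.4092788696289) 119.56463519439377 0.096713178190999
deck ((526.1719360351562, -61.88818359375), (259.7008361816406, 220.1214599609375), 86.0569839477539) 0.049092744170368574
housing ((510.693115234375, -141.9920654296875), (90.98884582519531, 150.779052734375), 86.89151763916016) 0.11703682078229938
ind [ 0.59787655 -0.00711411  0.05      ]
cap [0.4456688  0.05363753 0.06      ]
tin [0.48630416 0.15178996 0.05      ]
pw [ 0.36647339 -0.02005095  0.02      ]
ind_s [ 0.59672489 -0.00821839  0.05      ]
```

View pics/c0.png

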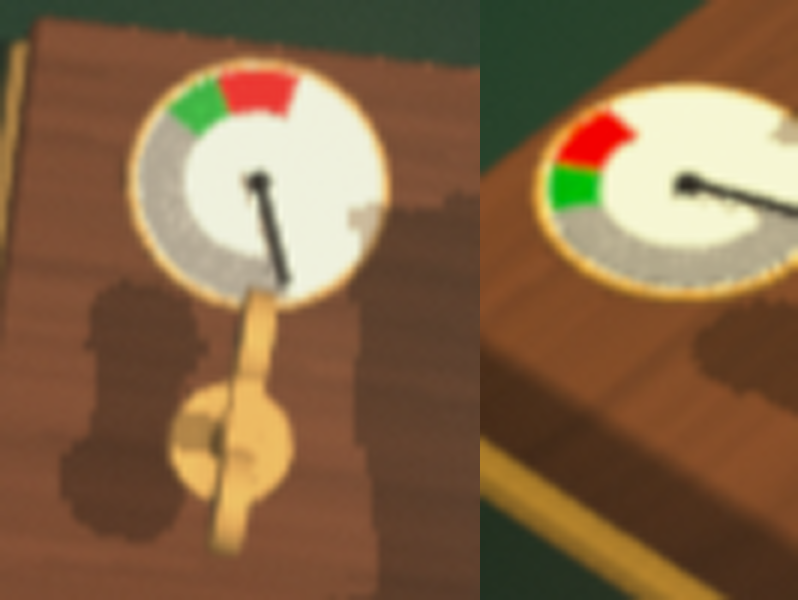

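The axis is at about (0.520, -0.0015) and clock yaw is about -4°. The deck, housing and indicator measurements all agree with this. The pointer is at about 0. Next I move above the key.

Call:
play_rows --steps "0.4685 -0.3994 0 -150.4;0.4685 -0.3994 0 -150.4;0.4685 -0.3994 0 -150.4;0.4685 -0.3994 0 -150.4;0.4685 -0.3994 0 -150.4;0.4685 -0.3994 0 -150.4;0.4685 -0.3994 0 -150.4;0.4685 -0.3994 0 -150.4;0.4685 -0.3994 0 -150.4;0.4685 -0.3994 0 -150.4" --hand 0.05

```text
t: 1.35
position: [0.5205, 0.0013, 0.2312]
tool_rot: [0.0, 0.395, 0.919, 0.0]
wrist_force: [0.6, -0.3, -1.0]
grip_width: 0.0497
gripper_force: 0.0
```

```bash
cat >> h.py <<'E'
from scipy.spatial.transform import Rotation as Ro
def plan(x,y,z,yangle):
    "shift in the tool axes and turn to reach a tool-down pose with tool y at yangle (deg, world)"
    s=bot.observe();q=s["tool_rot"];R=Ro.from_quat([q[1],q[2],q[3],q[0]]).as_matrix()
    a=np.degrees(np.arctan2(R[1,1],R[0,1]))
    print("t",round(s["t"],2),"pos",np.round(s["position"],4),"yang",round(a,2),"j6",np.degrees(s["qpos"][5]).round(1),"F",np.round(s["wrist_force"],1),"w",round(s["grip_width"],4))
    print("shift",np.round(R.T@(np.array([x,y,z])-s["position"]),4),"turn",round(a-yangle,2), "z", np.round(R[:,2],3))
E
python3 -c "
from h import *
plan(.520,-.0015,.12,86)"
```

```text
t 1.35 pos [0.5205 0.0013 0.2312] yang 43.43 j6 -43.5 F [ 0.6 -0.3 -1. ] w 0.0497
shift [-0.0017 -0.0023  0.1112] turn -42.57 z [ 0.  0. -1.]
```

Call:
play_rows --steps "0 0 0.03 -43.4;0 0 0.06 -43.4;0 0 0.09 -43.4;0 0 0.11 -43.4;0 0 0.11 -43.4;0 0 0.11 -43.4;0 0 0.11 -43.4"

```text
t: 2.22
position: [0.5207, -0.0011, 0.1223]
tool_rot: [0.001, 0.032, 0.999, 0.0]
wrist_force: [-0.3, -0.2, 0.2]
grip_width: 0.0499
gripper_force: 0.0
```

```bash
python3 - <<'E'
from h import *
plan(.520,-.0015,.070,86)
p,_=bot.get_image("top");q,_=bot.get_image("side")
cv2.imwrite("pics/c1.png",np.hstack([cv2.resize(p[150:300,300:400],(400,600),interpolation=2),cv2.resize(q[120:270,250:350],(400,600),interpolation=2)]))
E
```

```text
t 2.23 pos [ 0.5207 -0.0011  0.1223] yang 86.29 j6 -86.6 F [-0.3 -0.2  0.2] w 0.0499
shift [ 0.0007 -0.0005  0.0523] turn 0.29 z [ 0.002 -0.    -1.   ]
```

View pics/c1.png

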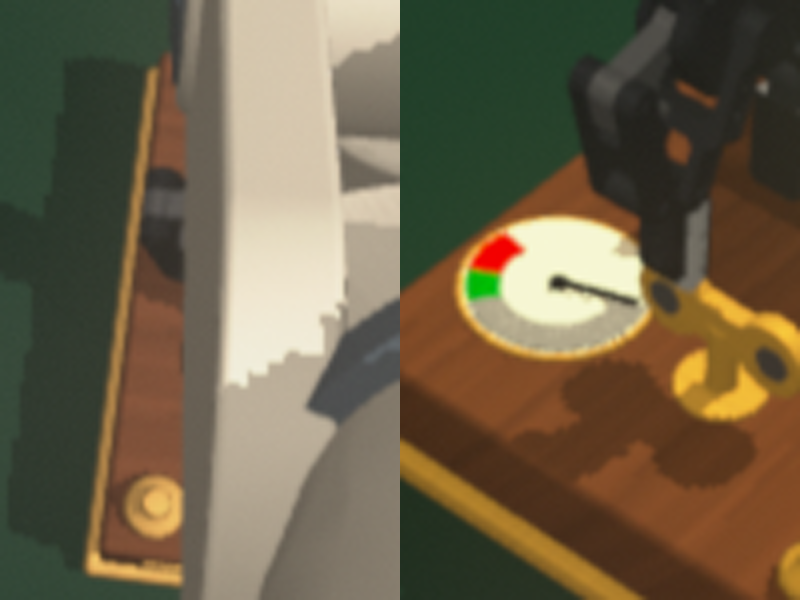

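The side view shows the key, with the near finger right above the far lobe side, and the indicator is clear of the arm. I descend and close.

Call:
play_rows --steps "0 0 0.025 0;0 0 0.048 0;0 0 0.052 0;0 0 0.052 0"

```text
t: 2.82
position: [0.5203, -0.001, 0.0697]
tool_rot: [0.0, 0.031, 1.0, 0.0]
wrist_force: [0.2, 1.0, 0.1]
grip_width: 0.0502
gripper_force: 0.0
```

Call:
play_rows --steps "0 0 0 0;0 0 0 0;0 0 0 0;0 0 0 0;0 0 0 0;0 0 0 0" --hand 0.0

```text
t: 3.58
position: [0.5204, -0.0021, 0.0702]
tool_rot: [0.001, 0.031, 1.0, -0.001]
wrist_force: [-1.0, -8.1, 6.5]
grip_width: 0.0087
gripper_force: 58.7
```

```bash
python3 - <<'E'
from h import *
plan(.520,-.0015,.068,86)
q,_=bot.get_image("side")
cv2.imwrite("pics/c2.png",cv2.resize(q[120:270,240:390],(600,600),interpolation=2))
E
```

```text
t 3.58 pos [ 0.5204 -0.0021  0.0702] yang 86.47 j6 -86.7 F [-1.  -8.1  6.5] w 0.0087
shift [0.0005 0.0006 0.0022] turn 0.47 z [ 0.001 -0.002 -1.   ]
```

View pics/c2.png

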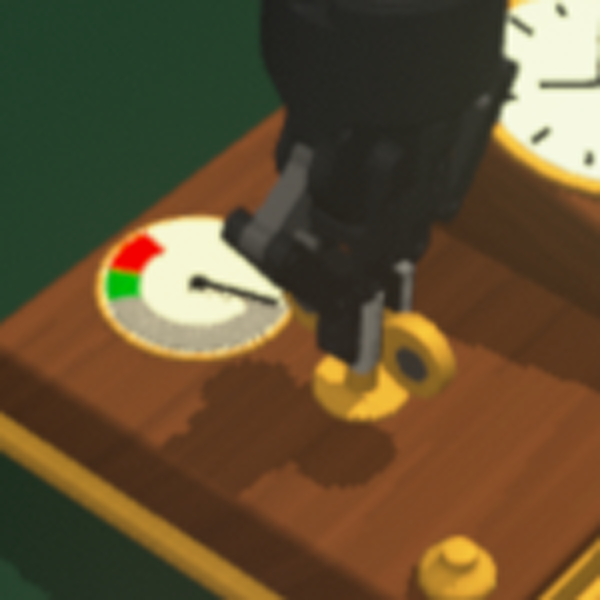

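The key is gripped: width 8.7 mm at 59 N. I'll take out the -8 N side load with a small shift and turn clockwise.

Call:
play_rows --steps "0 -0.001 0 4;0 -0.001 0 12;0 -0.001 0 21;0 -0.001 0 30;0 -0.001 0 39;0 -0.001 0 48;0 -0.001 0 57;0 -0.001 0 66;0 -0.001 0 75;0 -0.001 0 80"

```text
t: 4.88
position: [0.5201, -0.0026, 0.0702]
tool_rot: [0.001, 0.668, 0.745, -0.0]
wrist_force: [-1.9, -3.7, 7.0]
grip_width: 0.0085
gripper_force: 58.8
```

```bash
cat >> h.py <<'E'
def pointer(save=None):
    "pointer angle from the side picture: indicator rectified to clock axes, dark pixels' direction"
    q,_=bot.get_image("side");c=bot.camera_params("side");E=np.array(c["extrinsics"])
    yaw=np.radians(-4);cx,cy=CEN
    g=np.array([[-.04,-.04],[.04,-.04],[.04,.04],[-.04,.04]])
    W=np.c_[cx+g[:,0]*np.cos(yaw)-g[:,1]*np.sin(yaw),cy+g[:,0]*np.sin(yaw)+g[:,1]*np.cos(yaw),np.full(4,.05)]
    X=(W-E[:3,3])@E[:3,:3];uv=np.c_[c["cx"]-X[:,0]/X[:,2]*c["fx"],c["cy"]+X[:,1]/X[:,2]*c["fy"]]
    dst=(g*[1,-1]*5000+200).astype(np.float32)   # clock x right, y up
    I=cv2.warpPerspective(q,cv2.getPerspectiveTransform(uv.astype(np.float32),dst),(400,400),flags=2)
    if save:cv2.imwrite(save,I)
    vv,uu=np.mgrid[:400,:400];x=uu-200;y=200-vv;r=np.hypot(x,y);th=np.degrees(np.arctan2(y,x))%360
    h=cv2.cvtColor(I,cv2.COLOR_BGR2HSV)
    m=(r>45)&(r<95)&(I.max(2)<110)
    if m.sum():
        z=np.exp(1j*np.radians(th[m])).mean();a=np.degrees(np.angle(z))%360
        print("pointer dir",a.round(1),"n",m.sum(),"conc",abs(z).round(3),"ptr rad",np.radians((200-a)%360).round(3))
    ring=(r>120)&(r<150)
    for nm,k in(("green",(h[...,0]>45)&(h[...,0]<75)),("red",(h[...,0]<6)|(h[...,0]>174))):
        k=k&ring&(h[...,1]>150)&(h[...,2]>120)
        if k.sum():print(nm,np.percentile((200-th[k])%360,[2,98]).round(1),np.radians(np.percentile((200-th[k])%360,[2,98])).round(2))
CEN=(.5965,-.0075)
E
python3 - <<'E'
from h import *
plan(.520,-.0025,.070,6); print(bot.observe()["ft_torque"].round(2)); pointer("pics/p1.png")
q,_=bot.get_image("side"); cv2.imwrite("pics/c3.png",np.hstack([cv2.resize(q[120:270,240:340],(400,600),interpolation=2),cv2.resize(cv2.imread("pics/p1.png"),(400,600))]))
E
```

```text
t 4.88 pos [ 0.5201 -0.0026  0.0702] yang 6.24 j6 -6.6 F [-1.9 -3.7  7. ] w 0.0085
shift [ 0.0001 -0.0001  0.0002] turn 0.24 z [ 0.001 -0.001 -1.   ]
[-0.73  0.46  0.13]
pointer dir 167.4 n 550 conc 0.998 ptr rad 0.569
green [149. 173.] [2.6  3.02]
red [182.1 215.1] [3.18 3.75]
```

View pics/c3.png

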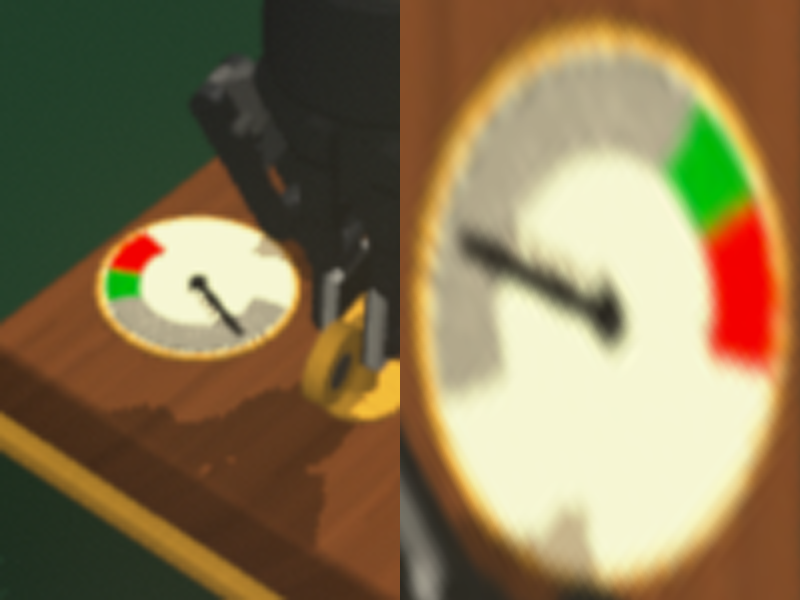

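The pointer has moved to about 0.68 rad taken from its hub (tip (65,160), hub (205,207) on the rectified disc). That matches half of an 80° turn, so there is no slip. I continue.

Call:
play_rows --steps "0 0 0 4;0 0 0 12;0 0 0 21;0 0 0 30;0 0 0 39;0 0 0 48;0 0 0 57;0 0 0 66;0 0 0 75;0 0 0 80"

```text
t: 6.22
position: [0.5197, -0.0024, 0.0702]
tool_rot: [0.0, 0.99, 0.141, -0.0]
wrist_force: [-3.9, -2.9, 8.7]
grip_width: 0.0083
gripper_force: 59.0
```

```bash
sed -i 's/x=uu-200;y=200-vv/x=uu-205;y=207-vv/' h.py; python3 -c "
from h import *
plan(.520,-.0025,.070,-74); pointer()"
```

```text
t 6.22 pos [ 0.5197 -0.0024  0.0702] yang -73.77 j6 73.4 F [-3.9 -2.9  8.7] w 0.0083
shift [0.0002 0.0002 0.0002] turn 0.23 z [-0.    -0.001 -1.   ]
pointer dir 118.9 n 541 conc 0.999 ptr rad 1.415
green [145.5 169.4] [2.54 2.96]
red [178.4 212.7] [3.11 3.71]
```

Call:
play_rows --steps "0 0 0 0;0 0 0 0;0 0 0 0" --hand 0.05

```text
t: 6.65
position: [0.52, -0.002, 0.0693]
tool_rot: [-0.0, 0.99, 0.143, 0.0]
wrist_force: [-1.0, 0.2, 0.8]
grip_width: 0.0497
gripper_force: 0.0
```

```bash
python3 -c "
from h import *
plan(.520,-.0025,.070,-74); pointer()"
```

```text
t 6.65 pos [ 0.52   -0.002   0.0693] yang -73.55 j6 73.2 F [-1.   0.2  0.8] w 0.0497
shift [-0.0002  0.0005 -0.0007] turn 0.45 z [ 0.  0. -1.]
pointer dir 118.8 n 517 conc 0.999 ptr rad 1.418
green [145.6 169.4] [2.54 2.96]
red [178.5 212.7] [3.11 3.71]
```

The key held after release, with the pointer at about 1.41 (1.396 expected). I lift, turn back a half turn and regrip.

Call:
play_rows --steps "0 0 -0.03 0;0 0 -0.055 0;0 0 -0.055 -180;0 0 -0.055 -180;0 0 -0.055 -180;0 0 -0.055 -180;0 0 -0.055 -180;0 0 -0.055 -180;0 0 -0.055 -180;0 0 -0.055 -180"

```text
t: 7.95
position: [0.5199, -0.002, 0.1242]
tool_rot: [-0.0, 0.624, 0.781, -0.0]
wrist_force: [0.6, 0.5, -1.0]
grip_width: 0.0501
gripper_force: 0.0
```

```bash
python3 -c "
from h import *
plan(.520,-.0022,.123,106)"
```

```text
t 7.95 pos [ 0.5199 -0.002   0.1242] yang 12.74 j6 -13.1 F [ 0.6  0.5 -1. ] w 0.0501
shift [-0.0002  0.0001  0.0012] turn -93.26 z [-0.  0. -1.]
```

Call:
play_rows --steps "0 0 0 -94.4;0 0 0 -94.4;0 0 0 -94.4;0 0 0 -94.4;0 0 0 -94.4;0 0 0 -94.4;0 0 0 -94.4;0 0 0 -94.4;0 0 0 -94.4;0 0 0 -94.4"

```text
t: 9.2
position: [0.5199, -0.002, 0.1242]
tool_rot: [-0.0, -0.145, 0.989, 0.0]
wrist_force: [0.1, 0.4, 0.0]
grip_width: 0.0498
gripper_force: 0.0
```

```bash
python3 -c "
from h import *
plan(.520,-.0022,.070,106)"
```

```text
t 9.2 pos [ 0.5199 -0.002   0.1242] yang 106.72 j6 -107.1 F [0.1 0.4 0. ] w 0.0498
shift [-0.0001 -0.0002  0.0542] turn 0.72 z [-0.  0. -1.]
```

Call:
play_rows --steps "0 0 0.025 0;0 0 0.05 0;0 0 0.055 0;0 0 0.055 0"

```text
t: 9.7
position: [0.5199, -0.002, 0.0694]
tool_rot: [-0.0, -0.145, 0.989, 0.0]
wrist_force: [0.4, 0.4, -0.1]
grip_width: 0.05
gripper_force: 0.0
```

Call:
play_rows --steps "0 0 0 0;0 0 0 0;0 0 0 0;0 0 0 0;0 0 0 0;0 0 0 0" --hand 0.0

```text
t: 10.45
position: [0.5205, -0.0022, 0.0702]
tool_rot: [0.001, -0.146, 0.989, -0.0]
wrist_force: [-1.2, -1.0, 5.4]
grip_width: 0.0089
gripper_force: 58.7
```

Call:
play_rows --steps "0 0 0 4;0 0 0 12;0 0 0 21;0 0 0 30;0 0 0 39;0 0 0 48;0 0 0 57;0 0 0 66;0 0 0 75;0 0 0 80"

```text
t: 11.7
position: [0.5203, -0.0027, 0.0702]
tool_rot: [0.001, 0.526, 0.851, -0.0]
wrist_force: [-2.1, -4.9, 5.7]
grip_width: 0.0089
gripper_force: 58.7
```

```bash
python3 -c "
from h import *
plan(.520,-.0022,.070,26);pointer()"
```

```text
t 11.7 pos [ 0.5203 -0.0027  0.0702] yang 26.58 j6 -26.9 F [-2.1 -4.9  5.7] w 0.0089
shift [ 0.0005 -0.0001  0.0002] turn 0.58 z [ 0.001 -0.001 -1.   ]
pointer dir 77.6 n 492 conc 0.999 ptr rad 2.136
green [145.6 169.4] [2.54 2.96]
red [178.4 212.7] [3.11 3.71]
```

The pointer is at about 2.11. Another 75° of the key puts it at about 2.77, mid-green.

Call:
play_rows --steps "0 0 0 4;0 0 0 12;0 0 0 21;0 0 0 30;0 0 0 39;0 0 0 48;0 0 0 57;0 0 0 66;0 0 0 72;0 0 0 75"

```text
t: 13.0
position: [0.5197, -0.0026, 0.0701]
tool_rot: [0.0, 0.935, 0.356, -0.0]
wrist_force: [-4.1, -3.2, 8.6]
grip_width: 0.0084
gripper_force: 58.9
```

Call:
play_rows --steps "0 0 0 0;0 0 0 0;0 0 0 0;0 0 0 0" --hand 0.05

```text
t: 13.5
position: [0.52, -0.002, 0.0692]
tool_rot: [-0.0, 0.934, 0.357, -0.0]
wrist_force: [0.4, 0.0, 0.5]
grip_width: 0.0497
gripper_force: 0.0
```

Call:
play_rows --steps "0 0 -0.03 0;0 0 -0.07 0;0 0 -0.12 0;0 0 -0.16 0;0 0 -0.16 0;0 0 -0.16 0;0 0 -0.16 0"

```text
t: 14.38
position: [0.519, -0.002, 0.2278]
tool_rot: [-0.0, 0.934, 0.357, -0.001]
wrist_force: [0.2, -0.3, -0.1]
grip_width: 0.0501
gripper_force: 0.0
```

```bash
python3 - <<'E'
from h import *
plan(.520,-.0022,.230,-49);pointer("pics/p4.png")
q,_=bot.get_image("side"); cv2.imwrite("pics/c4.png",np.hstack([cv2.resize(q[120:345,220:470],(500,450),interpolation=2),cv2.resize(cv2.imread("pics/p4.png"),(300,450))]))
E
```

```text
t 14.38 pos [ 0.519  -0.002   0.2278] yang -48.22 j6 47.8 F [ 0.2 -0.3 -0.1] w 0.0501
shift [ 0.0006  0.0008 -0.0022] turn 0.78 z [-0.003  0.    -1.   ]
pointer dir 38.2 n 481 conc 0.999 ptr rad 2.825
green [145.3 169.5] [2.54 2.96]
red [178.5 212.7] [3.11 3.71]
```

View pics/c4.png

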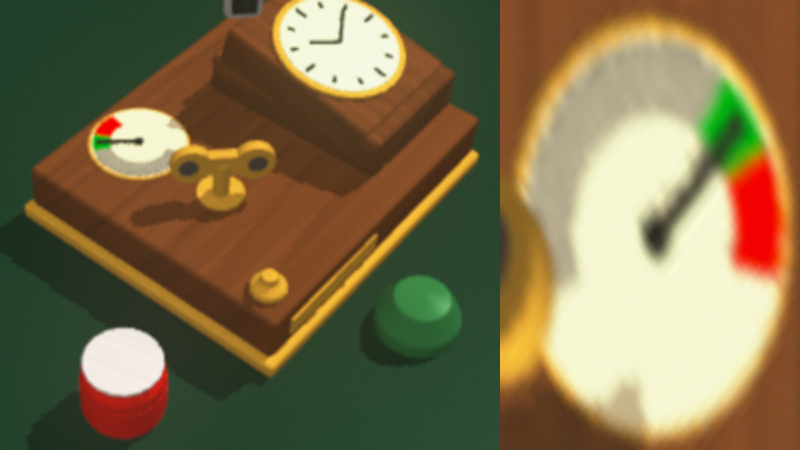

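The pointer rests inside the green (about 2.75–2.82 rad), the key is free, and the cap, tin and paperweight are undisturbed. I hand the job in.

```bash
python3 -c "
from rig import bot
print(bot.finish_job())"
```

```text
the job is handed in; nothing more can be done
None
```

The clock is wound and the job handed in at about 14 s: the pointer rests in the green at roughly 2.8 rad, the key is released, and the cap, tin and paperweight were not touched.

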